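# Switch the bead feeder to its other chute

## Robot

A 6-joint arm with a two-finger parallel gripper is mounted at the origin on the work surface; the furniture and walls round the work are solid. World frame = base frame: x ahead of the robot, y to its left, z up, the work surface at z = 0. Lengths are in mm, angles in rad, forces in N, time in s.
With the tool pointing down it reaches from about 350 to 775 mm from the base axis. Payload 7.3 kg.
Tool frame: the origin (TCP) lies between the finger pads; the fingertips stand 8 mm ahead of it and the grasp point (between the pads) lies 11 mm behind it; y points along the fingers, z is the direction in which the jaws open and shut, and the axes are right-handed (so a half turn about y gives the same grasp; the last joint's range is limited). The gripper opens to 92 mm and grips with 3 to 60 N. Pads are 19 mm wide; open, the fingers measure 130 mm over their backs; the gripper's body (75 mm by 190 mm) begins 47 mm behind the grasp point.
Start: joints at [1.037, 0.342, 1.524, -0, 1.275, -0.146], TCP at [198.517, 486.04, 234.741] pointing down, gripper open.
Joint ranges: [-2.53, 2.53], [-0.77, 2.02], [0.04, 2.7], [-1, 4.14], [0.28, 2.66], [-3.11, 3.11]. Speed limits (rad/s): [2.57, 2.57, 3.14, 3.14, 3.14, 3.14].

## Interface

Orientations are given as [roll, pitch, yaw] about the fixed x, y, z axes, in that order (R = Rz(yaw) Ry(pitch) Rx(roll)).
In Python, from plant import bot, vision, job gives the robot as it stands. The module is installed in compiled form; this text tells all that it offers.
- The arm moves only by the tool arm_command, never from a script. Its argument "deltas" is a list of rows, each a list of 4 numbers: the shift along the tool's x, y, z in m, then the turn about the tool's y in degrees. In form: [[x, y, z, twist], ...]. A call has 1 to 5 rows; each row shifts and turns the commanded pose from where the row before left it, along the tool's axes as they then stand; what a row does not reach is not made up. A row lasts 1/10 s, in which the tool goes at most 50 mm and 8.59 degrees, less where a joint would pass 70% of its speed; a pose out of reach is approached as far as the arm can. A call is refused whole if a number of a shift passes 0.05 or a number of a turn 8.59, either way. A call with a gripper value outside its range is refused whole. "claw" is the closure in counts, from 0 (fully open) to 255 (shut), set as the call begins (left out, the last holds). The fingers move at their own pace and stop on an object; the grip force is fixed at half the most. Time passes only in rows, so rows that do not move let the fingers close. It gives the time, the measured TCP pose, the force and the opening at its end, in the units of the state.
- bot.get_obs(): the state, without advancing time (a new reading comes with each control period).
- vision.capture(name): name is "scene" or "top"; returns a dict with "img" (384x512x3 uint8, red, green, blue), "camera_matrix" (3x3 intrinsics, pixels), "dist_coeffs" ([k1, k2, p1, p2, k3] as OpenCV has them; the pictures are not rectified), "world_to_cam" (4x4, takes a point from world to camera coordinates). Camera axes: x right, y down, z forward; pixel columns grow to the right and rows downward; lengths in mm; the calibration is good to about 2 mm. A picture is of the moment at which its call begins. There is no depth.
- job.close_job(): hands the job in, once; it reports no verdict.
Trained networks look in a picture, given as the dict that the camera call returned (one of the last four; its "shot" number tells which), for a name from the list of things; names that differ only in an ending like _2 or _b are one class to them, and where a whole thing is asked for, a point or a joint stands for the part that bears it (a point fixed in the world has none). Each returns a list of dicts, best first, with "confidence" (0 to 1); they miss things now and then, are a little off and sometimes report something else, mostly with a low value. They report only what shows in the picture. A call takes as long as a camera call.
- vision.find_in(picture, name): "xyz" ([x, y, z] in mm, in the coordinates of the camera as it stood for that picture, good to about 4 mm: the middle of the surface that is visible of it).
- vision.regions_of(picture, name): "mask" (384x512 bool, what is visible of it).
The state is a dict: "time": time; "joint_positions": joint angles; "dq": joint speeds; "tau": joint torques, N m; "tool_pos": TCP position; "tcp_rot": TCP orientation; "contact_force": force on the tool from outside, world axes, zero at the start; "moment": the same for the moment, N m; "grip_width": finger opening in mm.
Only numpy, scipy, OpenCV 4.12 (cv2) and the standard library are available. Lean on these libraries where they do the work, as an engineer would, in place of code of your own. Each camera call takes 0.05 s, during which the arm holds its last target. There are 200 camera calls.

## Task

Switch the bead feeder over to its other chute and let the beads down: press the raised end of the seesaw gate down with the fingertips until the gate has rocked right over to its other stop, and only then push the release slide sideways to fully open, so that all four beads run down the chute the gate did not point to at the start and come to rest there. Do it all by pressing and pushing: do not touch the beads, lift nothing, and leave the things standing around where they are.

Things in the scene. Friction and masses are not known exactly. Their poses are not given: they have to be found in the camera images.
- feeder: bead feeder fixed to a thin black bench mat: grey base plate 190 x 234 x 8 mm carrying a feed lane, a gate and two chutes. Origin under the base, 4 mm above the bench top; x: away from the robot, along the feed lane and up its slope; y: to its left seen from the robot; z: up. Base from x = -50 to 140 mm, y = -117 to 117 mm; highest point z = 172 mm (the push plate)
- lane_mouth (a point): middle of the floor at the low, near end of the feed lane: feeder x = 4, y = 0, z = 122 mm. The lane (24 mm wide inside, walls about 14 mm high) runs from here up to x = 130 mm and pours onto the gate
- chute_left (a point): middle of the floor of the left side chute beside the gate's left end: feeder x = -17, y = 100, z = 53 mm. Chute 24 mm wide inside, from x = -46 to 135 mm, falling toward +x; inner wall 72 mm high, outer wall (y = 113 mm) and near end wall 104 mm high
- chute_right (a point): the same for the right side chute, mirrored: y = -100 mm, outer wall at y = -113 mm
- gate (a joint): tilt (rad) of the seesaw gate, a steel trough 50 mm wide (feeder x), 160 mm long (feeder y), pivot along x at feeder (-17, 0, 85) mm. +0.30 (stop): left (+y) end low, beads go left; -0.30 (stop): right end low, beads go right. Top-heavy: under 1 N on a pad turns it; past level it falls to the stop and stays. It starts tipped to either side; the trough's raised end reaches 152 mm above the bench
- gate_pad_left (a point): centre of the upper face of the gate's left press pad, a steel tab 36 (x) x 40 (y) x 4 mm folded outward from the top of the gate's near wall at its left end, nothing above it; moves with the gate. About 148 mm above the bench and 50 mm left of the feeder's middle plane when this end is up; about 110 mm high and 74 mm left of it when down
- gate_pad_right (a point): the same for the right press pad, at the gate's right end
- release (a joint): travel (m) of the release slide: 0 closed (its blade hangs in the feed lane and holds the beads), 0.034 fully open (stop). A steel bar across the lane on two posts; slides along feeder +y against about 1.5 N of friction and stays where it is left
- release_plate (a point): centre of the outer (feeder -y) face of the slide's upright push plate, at the bar's right-hand end: 28 mm wide (x), 34 mm high, 5 mm thick, centre 159 mm above the bench; moves with the slide. Push it toward feeder +y. Beside it, only the gate's right end when raised comes up (its far wall to 142 mm); the rest stays below 109 mm
- bead_1_center (a point): centre of a round white glass bead, 20 mm across, 12 g; the beads lie in a row in the feed lane behind the release blade (this is number 1 from the blade)
- bead_2_center (a point): centre of a round white glass bead, 20 mm across, 12 g; the beads lie in a row in the feed lane behind the release blade (this is number 2 from the blade)
- bead_3_center (a point): centre of a round white glass bead, 20 mm across, 12 g; the beads lie in a row in the feed lane behind the release blade (this is number 3 from the blade)
- bead_4_center (a point): centre of a round white glass bead, 20 mm across, 12 g; the beads lie in a row in the feed lane behind the release blade (this is number 4 from the blade)
- insert_a: bystander, leave alone: glass insert (22 mm wide, about 61 mm tall), standing on the feeder's base plate left of the feed lane; origin at the centre of its underside
- plug_a: bystander, leave alone: grey silicone plug (24 mm wide, 22 mm tall), standing on the feeder's base plate right of the feed lane; origin at the centre of its underside
- insert_b: bystander, leave alone: another glass insert, 59 mm tall, on the bench; origin at the centre of its underside
- plug_b: bystander, leave alone: another silicone plug, on the bench; origin at the centre of its underside
- beaker: bystander, leave alone: glass beaker, 74 mm wide, 87 mm tall, on the bench; origin at the centre of its underside
- cotton_roll: bystander, leave alone: white roll, 63 mm wide, 35 mm tall, on the bench; origin at the centre of its underside
- mug: bystander, leave alone: mug with handle, 99 mm tall, off to the right; origin at the centre of its underside

How it is judged:
By the outcome, as a careful person would: the job done as asked, in the order asked, and still so for the second after the job is handed in, with the robot touching nothing.
It also fails if it takes over 42 s, if anything falls off the work surface, if the arm or the gripper's body presses on something with over 40 N, if the wrist force passes 120 N, or if a joint passes its speed limit or range.

## Working session

There is one attempt and no reset: what is moved stays moved. The work goes in short steps, Python scripts to look and compute and a tool call to move; the robot and the scene stay as the last step left them, time stands still between calls to the robot, and variables do not carry over. Pictures are saved under pics/ and viewed, about 8 in all and at most 12, crops included, and the job is handed in when it is done.

Besides the shell and the picture viewer there is one more tool, called after "Emit:" in YAML: its name, and indented under it one key for each argument. arm_command: Moves the arm, as the interface text tells. Its arguments: {"type":"object","properties":{"deltas":{"type":"array","items":{"type":"array","items":{"type":"number"}}},"claw":{"type":"number"}},"required":["deltas"]}

```bash
mkdir -p pics
cat > h.py <<'E'
import numpy as np, cv2
from plant import bot, vision, job
def w(p,xyz):
    T=np.linalg.inv(p["world_to_cam"]); return (T@np.r_[xyz,1])[:3]
def proj(p,pts):
    T=np.array(p["world_to_cam"]); r,_=cv2.Rodrigues(T[:3,:3])
    return cv2.projectPoints(np.float64(pts).reshape(-1,1,3),r,T[:3,3],np.array(p["camera_matrix"]),np.array(p["dist_coeffs"]))[0][:,0]
def save(p,n,s=1):
    cv2.imwrite(f"pics/{n}.png",cv2.resize(p["img"][:,:,::-1],None,fx=s,fy=s))
E
python3 - <<'E'
from h import *
o=bot.get_obs(); print(o)
for c in ["scene","top"]:
    p=vision.capture(c); save(p,c+"1",1.5)
    print(c,"cam",np.round(w(p,[0,0,0])))
    for n in ["feeder","lane_mouth","chute_left","chute_right","gate","gate_pad_left","gate_pad_right","release","release_plate","bead_1_center","insert_a","plug_a"]:
        print(n,[(np.round(w(p,d["xyz"])).tolist(),round(d["confidence"],2)) for d in vision.find_in(p,n)][:5])
E
```

```text
{'time': 0.0, 'joint_positions': array([ 1.03699683e+00,  3.42711473e-01,  1.52502278e+00, -2.42418768e-05,
        1.27539515e+00, -1.46011320e-01]), 'dq': array([-0.0001888 , -0.00132396, -0.00026634,  0.0004676 ,  0.0005759 ,
        0.00173386]), 'tau': array([-1.41966043e-04, -4.31243312e+01, -2.44220889e+01,  7.19633955e-02,
        5.57232206e-02, -7.24821189e-05]), 'tool_pos': array([198.31132038, 485.6745792 , 234.04878412]), 'tcp_rot': array([-1.57232010e+00,  2.00652004e-04, -3.87781259e-01]), 'contact_force': array([-0.38354529, -0.70245569,  0.05942599]), 'moment': array([0.00993007, 0.0023558 , 0.04588071]), 'grip_width': 91.65402836773339}
scene cam [318. 767. 854.]
feeder [([569.0, 363.0, 75.0], 0.82), ([622.0, 321.0, 21.0], 0.31)]
lane_mouth [([567.0, 363.0, 78.0], 0.69), ([570.0, 349.0, 145.0], 0.65)]
chute_left [([567.0, 359.0, 77.0], 0.65)]
chute_right [([572.0, 360.0, 78.0], 0.82)]
gate [([523.0, 326.0, 117.0], 0.93)]
gate_pad_left [([731.0, 3.0, 35.0], 0.61), ([517.0, 328.0, 118.0], 0.57)]
gate_pad_right [([520.0, 323.0, 118.0], 0.63)]
release [([576.0, 309.0, 1
[... 190 characters left out ...]
 23.0, 15.0], 0.58), ([628.0, 321.0, 20.0], 0.56)]
top cam [ 421.  135. 1002.]
feeder [([561.0, 339.0, 79.0], 0.97)]
lane_mouth [([559.0, 336.0, 74.0], 0.68), ([669.0, -174.0, 59.0], 0.41)]
chute_left [([560.0, 343.0, 70.0], 0.94)]
chute_right [([566.0, 340.0, 74.0], 0.87), ([629.0, 21.0, 15.0], 0.16)]
gate [([525.0, 320.0, 114.0], 0.61)]
gate_pad_left [([523.0, 318.0, 111.0], 0.75), ([562.0, 341.0, 72.0], 0.48)]
gate_pad_right [([523.0, 314.0, 109.0], 0.87)]
release [([566.0, 334.0, 156.0], 0.77), ([673.0, 73.0, 50.0], 0.25)]
release_plate [([564.0, 329.0, 154.0], 0.66)]
bead_1_center []
insert_a [([674.0, 74.0, 48.0], 0.57), ([579.0, 399.0, 62.0], 0.4)]
plug_a [([630.0, 21.0, 13.0], 0.36)]
```

View pics/scene1.png

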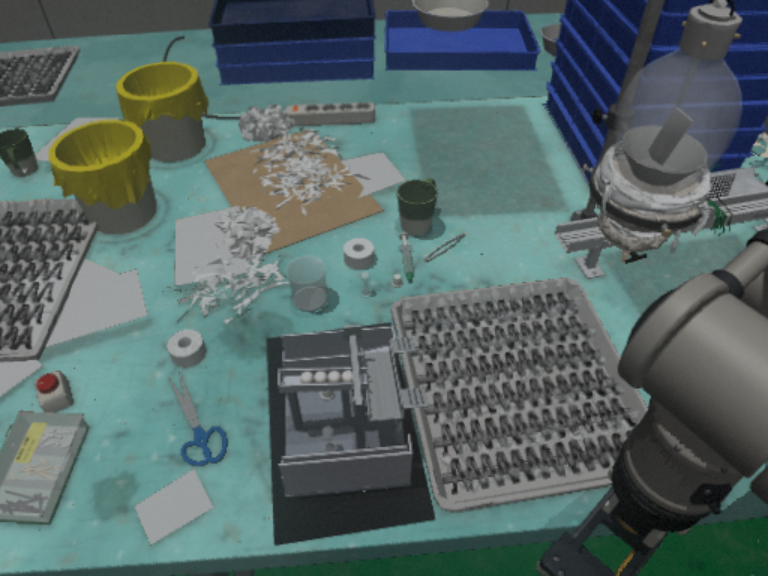

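View pics/top1.png

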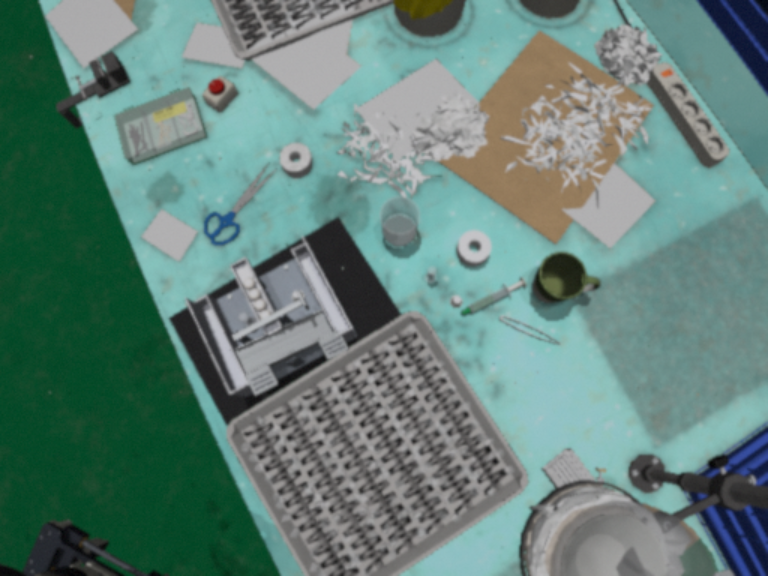

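The scene view shows the feeder at about (345,410), with the row of beads at (325,377), the slide bar at (357,368) and the gate trough at (382,385). The top view shows the feeder at about (270,320), turned in yaw. I'll zoom in next.

Run:
```python
from h import *
a=cv2.imread("pics/scene1.png");b=cv2.imread("pics/top1.png")
p=vision.capture("scene")["img"][210:335,175:300,::-1]; q=vision.capture("top")["img"][140:275,115:245,::-1]
f=lambda i:cv2.resize(i,(400,int(400*i.shape[0]/i.shape[1])),interpolation=cv2.INTER_CUBIC)
p,q=f(p),f(q); H=max(len(p),len(q)); z=lambda i:np.vstack([i,np.zeros((H-len(i),400,3),np.uint8)])
cv2.imwrite("pics/crop.png",np.hstack([z(p),z(q)])); print(p.shape,q.shape)
```

```text
(400, 400, 3) (415, 400, 3)
```

View pics/crop.png

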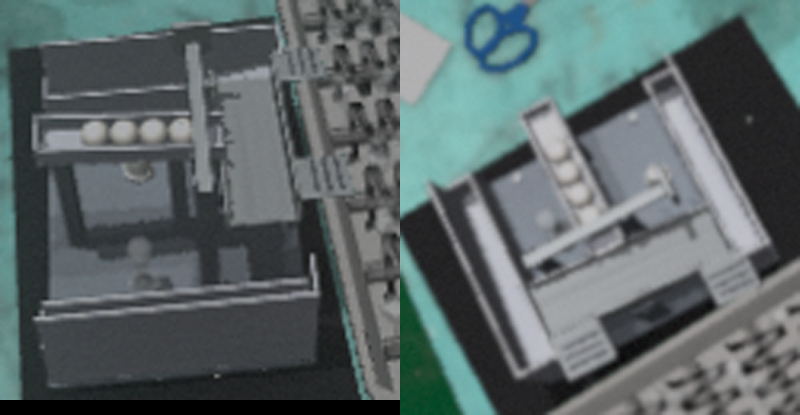

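```bash
cat > fit.py <<'E'
from h import *
from scipy.optimize import least_squares
S=lambda u,v:(175+u/3.2,210+v/3.2); T=lambda u,v:(115+(u-400)/3.077,140+v/3.077)
s=vision.capture("scene");t=vision.capture("top")
F=np.array([[135,113],[-47,113],[135,-113],[-47,-113]],float)
to=np.array([T(430,185),T(520,375),T(670,55),T(770,245)]); so=np.array([S(38,318),S(318,290)])
def W(v,P):
    c,n=np.cos(v[2]),np.sin(v[2]); P=np.atleast_2d(P)
    return np.c_[v[0]+c*P[:,0]-n*P[:,1],v[1]+n*P[:,0]+c*P[:,1],P[:,2]+4]
def r(v):
    P=W(v,np.c_[F,np.full(4,v[3])])
    return np.r_[(proj(t,P)-to).ravel(),(proj(s,P[:2])-so).ravel()]
E
python3 - <<'E'
from fit import *
q=least_squares(r,[540,340,0,104],loss="soft_l1");v=q.x
print(v,r(v).reshape(-1,2).round(1))
names={"padL_up":(-42-10,50,144),"padL_dn":(-52,74,106),"padR_up":(-52,-50,144),"padR_dn":(-52,-74,106)}
for n,P in names.items():
    w_=W(v,P); a,b=proj(s,w_)[0],proj(t,w_)[0]
    print(n,w_.round(),"scenecrop",((a-[175,210])*3.2).round(),"topcrop",((b-[115,140])*3.077+[400,0]).round())
E
```

```text
[5.39919181e+02 3.24332454e+02 5.27018986e-01 1.03991698e+02] [[-0.  -1.8]
 [ 0.  -0.1]
 [ 0.   0.1]
 [-0.3 -0.8]
 [ 0.8 -0.4]
 [ 0.8  1. ]]
padL_up [[470. 341. 148.]] scenecrop [318. 177.] topcrop [581. 340.]
padL_dn [[458. 362. 110.]] scenecrop [320. 238.] topcrop [565. 357.]
padR_up [[520. 255. 148.]] scenecrop [300.  58.] topcrop [696. 279.]
padR_dn [[532. 234. 110.]] scenecrop [294.  64.] topcrop [729. 270.]
```

```bash
cat >> fit.py <<'E'
V=[539.9,324.3,.527]
def inv(p,px,z):  # feeder xy of pixel at bench height z
    K,D=np.array(p["camera_matrix"]),np.array(p["dist_coeffs"]); M=np.linalg.inv(p["world_to_cam"])
    n=cv2.undistortPoints(np.float64([[px]]),K,D)[0,0]; d=M[:3,:3]@[n[0],n[1],1]; c=M[:3,3]
    X=c+d*(z-c[2])/d[2]-[V[0],V[1],0]; a,b=np.cos(V[2]),np.sin(V[2])
    return np.round([a*X[0]+b*X[1],-b*X[0]+a*X[1]],1)
E
python3 - <<'E'
from fit import *
print("padL",inv(t,T(585,347),148),inv(s,S(320,177),148)," padR",inv(t,T(732,283),110),inv(s,S(300,64),110))
for z in(160,176): print(z,"bar ends top: left",inv(t,T(525,263),z),"right",inv(t,T(675,178),z),"plate",inv(t,T(655,180),z),"scene right",inv(s,S(193,45),z),"left",inv(s,S(205,188),z))
for y in(60,): print("press",W(V,[(-60,60,148)]).round(1))
E
python3 - <<'E'
from fit import *
for p,n in((s,"scene"),(t,"top")):
    m=vision.regions_of(p,"release")
    for d in m[:2]:
        ys,xs=np.nonzero(d["mask"]); print(n,d["confidence"],len(xs),xs.min(),xs.max(),ys.min(),ys.max())
        rect=cv2.minAreaRect(np.c_[xs,ys].astype(np.float32)); b=cv2.boxPoints(rect); print([inv(p,c,168).tolist() for c in b])
E
```

```text
padL [-58.3  49.5] [-53.5  50.3]  padR [-62.3 -71.3] [-56.1 -73.4]
160 bar ends top: left [19.4 60.8] right [ 23.9 -71.4] plate [ 29.9 -57. ] scene right [ 23.5 -59.5] left [23.1 59. ]
176 bar ends top: left [15.3 57.7] right [ 19.7 -72.1] plate [ 25.6 -57.9] scene right [ 23.7 -46.7] left [23.3 69.1]
press [[457.9 346.  152. ]]
scene 0.6 325 228 240 217 269
[[39.0, -75.3], [11.6, -72.6], [21.3, 64.8], [45.8, 62.5]]
top 0.68 1073 355 400 168 202
[[-94.5, -401.7], [-113.0, -515.6], [-189.1, -496.4], [-169.5, -384.8]]
top 0.64 236 156 204 194 225
[[22.6, 58.6], [36.4, -65.9], [9.4, -68.9], [-4.0, 54.9]]
```

Emit:
arm_command:
  deltas:
    - [0,0,0,-8.5]
    - [0,0,0,-8.5]
    - [0,0,0,-8.5]
    - [0,0,0,-8.5]
    - [0,0,0,-8.5]
  claw: 255

```text
time: 2.3
tool_pos: [198.5, 486.1, 234.7]
tcp_rot: [-1.571, -0.0, 0.36]
contact_force: [-0.3, -0.4, 0.5]
grip_width: 56.7
```

Emit:
arm_command:
  deltas:
    - [0,0,0,-8.5]
    - [0,0,0,-1.4]
    - [0,0,0,0]
    - [0,0,0,0]

```text
time: 2.7
tool_pos: [198.5, 486.0, 234.8]
tcp_rot: [-1.571, -0.0, 0.524]
contact_force: [0.5, -0.9, 0.4]
grip_width: 24.5
```

Emit:
arm_command:
  deltas:
    - [0.022,0,-0.036,0]
    - [0.022,0,-0.036,0]
    - [0.022,0,-0.036,0]
    - [0.022,0,-0.036,0]
    - [0.022,0,-0.036,0]

```text
time: 3.2
tool_pos: [385.5, 384.8, 234.9]
tcp_rot: [-1.571, -0.0, 0.525]
contact_force: [0.9, 0.5, 0.1]
grip_width: 0.5
```

Emit:
arm_command:
  deltas:
    - [0.022,0,-0.036,0]
    - [0.022,0,-0.036,0]
    - [0,0,0,0]
    - [0,0,0,0]

```text
time: 3.6
tool_pos: [458.7, 345.0, 234.3]
tcp_rot: [-1.57, 0.001, 0.523]
contact_force: [-0.4, -0.2, -0.6]
grip_width: 0.4
```

Run:
```python
from fit import *
o=bot.get_obs();P=o["tool_pos"];print(o["time"],P,o["tcp_rot"],o["grip_width"])
a,b=np.cos(V[2]),np.sin(V[2]);X=P-[V[0],V[1],0];print("feeder",a*X[0]+b*X[1],-b*X[0]+a*X[1])
f=lambda i:cv2.resize(i[:,:,::-1],(400,400),interpolation=cv2.INTER_CUBIC)
cv2.imwrite("pics/c2.png",np.hstack([f(s["img"][185:345,155:315]),f(t["img"][130:290,105:265])]))
```

```text
3.7 [457.45619016 346.07452133 234.66016327] [-1.57036304e+00  5.04535879e-04  5.26465498e-01] 0.6367466467113205
feeder -60.30648060833765 60.28465772437023
```

View pics/c2.png

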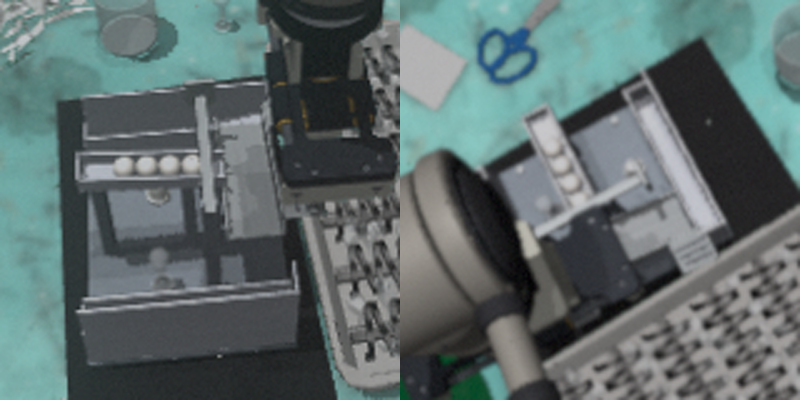

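The gripper sits over the left pad at feeder (-60, 60), clear of the bar. I'll go down now.

Emit:
arm_command:
  deltas:
    - [0,0.035,0,0]
    - [0,0.03,0,0]
    - [0,0.005,0,0]
    - [0,0.005,0,0]
    - [0,0.005,0,0]

```text
time: 4.2
tool_pos: [458.7, 346.6, 156.1]
tcp_rot: [-1.571, -0.003, 0.528]
contact_force: [-0.1, -0.1, 0.9]
grip_width: 0.3
```

Emit:
arm_command:
  deltas:
    - [0,0.005,0,0]
    - [0,0.005,0,0]
    - [0,0.005,0,0]
    - [0,0.005,0,0]
    - [0,0.005,0,0]

```text
time: 4.7
tool_pos: [458.4, 345.5, 129.3]
tcp_rot: [-1.571, -0.0, 0.527]
contact_force: [-0.3, 0.3, -0.3]
grip_width: 0.5
```

Emit:
arm_command:
  deltas:
    - [0,0.003,0,0]
    - [0,0,0,0]
    - [0,0,0,0]
    - [0,0,0,0]

```text
time: 5.1
tool_pos: [458.5, 345.7, 127.0]
tcp_rot: [-1.571, -0.001, 0.527]
contact_force: [0.1, -0.6, -0.9]
grip_width: 0.1
```

Emit:
arm_command:
  deltas:
    - [0,-0.02,0,0]
    - [0,-0.045,0,0]
    - [0,-0.045,0,0]
    - [0,0,-0.03,0]
    - [0,0,-0.045,0]

```text
time: 5.6
tool_pos: [496.2, 282.1, 239.0]
tcp_rot: [-1.571, -0.005, 0.531]
contact_force: [0.5, -0.4, -1.5]
grip_width: 0.5
```

Emit:
arm_command:
  deltas:
    - [0.02,0,-0.045,0]
    - [0.04,0,-0.045,0]
    - [0.024,0,-0.02,0]
    - [0,0,0,0]
    - [0,0,0,0]

```text
time: 6.1
tool_pos: [614.1, 230.9, 236.1]
tcp_rot: [-1.57, 0.001, 0.526]
contact_force: [-0.2, -0.2, -0.1]
grip_width: 0.3
```

Run:
```python
from fit import *
o=bot.get_obs();P=o["tool_pos"];print(o["time"],P,o["tcp_rot"],o["grip_width"])
a,b=np.cos(V[2]),np.sin(V[2]);X=P-[V[0],V[1],0];print("feeder",a*X[0]+b*X[1],-b*X[0]+a*X[1])
f=lambda i:cv2.resize(i[:,:,::-1],(400,400),interpolation=cv2.INTER_CUBIC)
cv2.imwrite("pics/c3.png",np.hstack([f(s["img"][185:345,155:315]),f(t["img"][130:290,105:265])]))
```

```text
6.2 [613.21645478 231.6876008  236.90772621] [-1.57036087e+00  3.78612896e-04  5.27563143e-01] 0.5015975455814647
feeder 16.790137094688568 -116.92070099901113
```

View pics/c3.png

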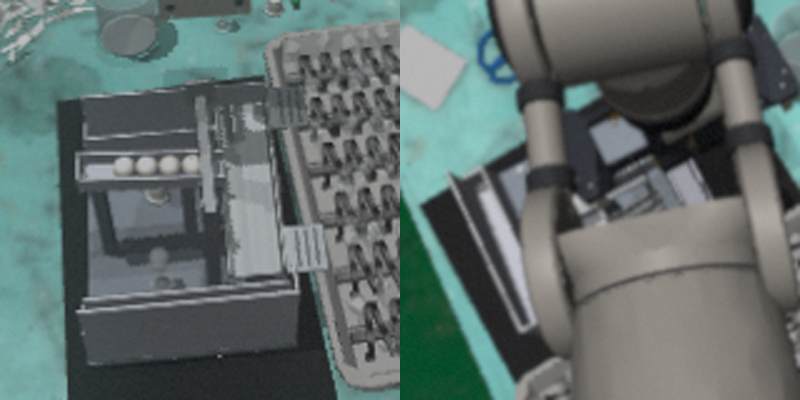

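Gate has rocked over: the left pad is low at (303,248) in the crop and the right pad is raised at (287,103). I'll come down beside the push plate.

Emit:
arm_command:
  deltas:
    - [0.007,0.03,0,0]
    - [0,0.04,0,0]
    - [0,0.008,0,0]
    - [0,0,0.01,0]
    - [0,0,0.005,0]

```text
time: 6.7
tool_pos: [612.7, 249.1, 161.0]
tcp_rot: [-1.571, -0.003, 0.528]
contact_force: [0.7, 0.6, 0.4]
grip_width: 0.7
```

Emit:
arm_command:
  deltas:
    - [0,0,0,0]
    - [0,0,0,0]

```text
time: 6.9
tool_pos: [613.3, 248.2, 160.7]
tcp_rot: [-1.572, -0.003, 0.528]
contact_force: [0.0, 0.6, -0.1]
grip_width: 0.5
```

Run:
```python
from fit import *
o=bot.get_obs();P=o["tool_pos"];print(o["time"],P,o["contact_force"])
a,b=np.cos(V[2]),np.sin(V[2]);X=P-[V[0],V[1],0];print("feeder",a*X[0]+b*X[1],-b*X[0]+a*X[1])
f=lambda i:cv2.resize(i[:,:,::-1],(600,600),interpolation=cv2.INTER_CUBIC)
cv2.imwrite("pics/c4.png",f(s["img"][200:320,180:300]))
```

```text
7.0 [613.1292873  247.66832374 159.83129633] [0.22151629 0.13613667 0.3956073 ]
feeder 24.752183649278194 -103.06440574048085
```

View pics/c4.png

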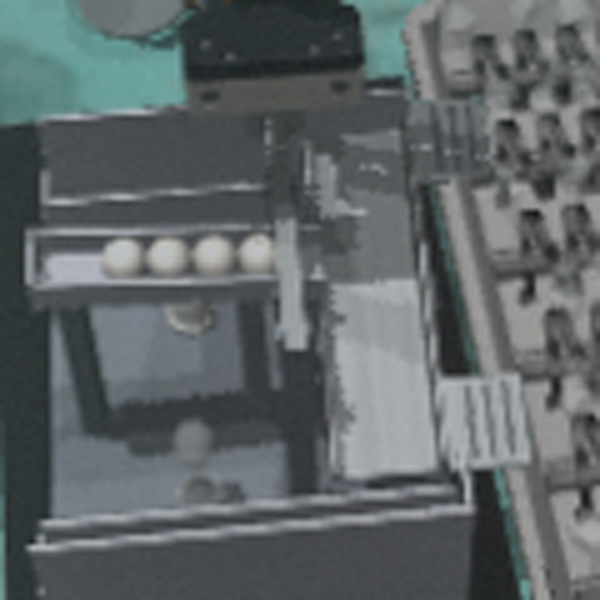

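Emit:
arm_command:
  deltas:
    - [0,0,0.005,0]
    - [0,0,0.005,0]
    - [0,0,0.005,0]
    - [0,0,0.005,0]
    - [0,0,0.005,0]

```text
time: 7.5
tool_pos: [600.1, 269.3, 158.7]
tcp_rot: [-1.571, 0.0, 0.527]
contact_force: [0.6, -1.8, 0.9]
grip_width: 0.5
```

Emit:
arm_command:
  deltas:
    - [0,0,0.005,0]
    - [0,0,0.005,0]
    - [0,0,0.005,0]

```text
time: 7.8
tool_pos: [592.4, 282.4, 158.7]
tcp_rot: [-1.571, 0.0, 0.527]
contact_force: [0.3, -1.6, -0.0]
grip_width: 0.2
```

Emit:
arm_command:
  deltas:
    - [0,0,0.004,0]
    - [0,0,0.004,0]
    - [0,0,0.003,0]

```text
time: 8.1
tool_pos: [586.8, 292.0, 158.7]
tcp_rot: [-1.571, 0.0, 0.527]
contact_force: [1.0, -2.4, -0.0]
grip_width: 0.5
```

Emit:
arm_command:
  deltas:
    - [0,0,0.002,0]
    - [0,0,0.002,0]

```text
time: 8.3
tool_pos: [586.4, 292.8, 158.8]
tcp_rot: [-1.576, 0.0, 0.526]
contact_force: [6.6, -15.1, -0.1]
grip_width: 0.3
```

Stop reached (16 N). I'll back off now.

Emit:
arm_command:
  deltas:
    - [0,0,-0.01,0]
    - [0,0,-0.03,0]
    - [0,-0.03,-0.02,0]
    - [0,-0.045,-0.01,0]
    - [0,-0.03,0,0]

```text
time: 8.8
tool_pos: [621.7, 233.4, 266.7]
tcp_rot: [-1.571, -0.003, 0.525]
contact_force: [-0.6, -0.1, -0.7]
grip_width: 0.4
```

Emit:
arm_command:
  deltas:
    - [0,0,-0.045,0]
    - [0,0,-0.045,0]
    - [0,0,-0.045,0]
    - [0,0,0,0]
    - [0,0,0,0]

```text
time: 9.3
tool_pos: [688.5, 117.1, 263.2]
tcp_rot: [-1.569, -0.0, 0.525]
contact_force: [-0.4, -0.5, -0.2]
grip_width: 0.5
```

Emit:
arm_command:
  deltas:
    - [0,0,0,0]
    - [0,0,0,0]
    - [0,0,0,0]
    - [0,0,0,0]
    - [0,0,0,0]

```text
time: 9.8
tool_pos: [688.0, 118.5, 263.9]
tcp_rot: [-1.571, -0.0, 0.528]
contact_force: [0.1, -0.6, 0.0]
grip_width: 0.3
```

Run:
```python
from fit import *
o=bot.get_obs();print(o["time"],o["tool_pos"],o["contact_force"])
f=lambda i:cv2.resize(i[:,:,::-1],(400,400),interpolation=cv2.INTER_CUBIC)
cv2.imwrite("pics/c5.png",np.hstack([f(s["img"][200:330,175:305]),f(t["img"][130:290,105:265])]))
for p in(s,t): print([(np.array(W([0,0,0],w(p,d["xyz"]))).round().tolist(),round(d["confidence"],2)) for d in vision.find_in(p,"bead_1_center")])
```

```text
9.9 [688.10777911 118.20337897 263.83653371] [-0.66561917  0.23481034  0.014022  ]
[([[570.0, 364.0, 91.0]], 0.29)]
[([[669.0, -171.0, 62.0]], 0.22), ([[566.0, 343.0, 79.0]], 0.18)]
```

View pics/c5.png

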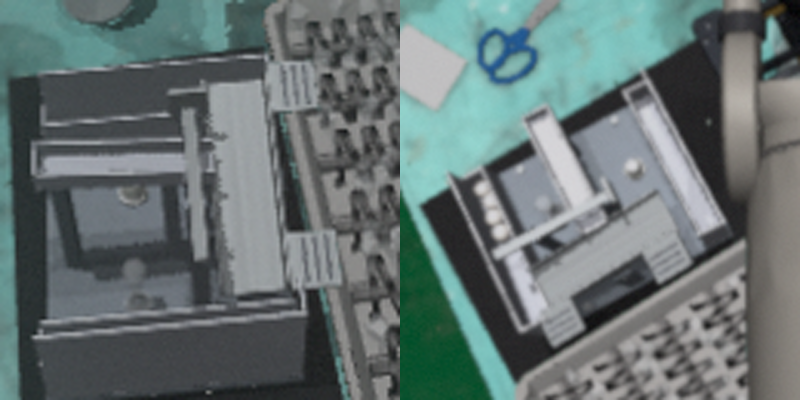

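The lane is empty and four beads show in the left chute, at (480,188) to (500,233) in the top crop. I'll wait a second and check that they are at rest and the slide is open.

Emit:
arm_command:
  deltas:
    - [0,0,0,0]
    - [0,0,0,0]
    - [0,0,0,0]
    - [0,0,0,0]
    - [0,0,0,0]

```text
time: 10.5
tool_pos: [688.2, 117.9, 263.7]
tcp_rot: [-1.571, -0.0, 0.527]
contact_force: [-0.4, -0.3, -0.1]
grip_width: 0.1
```

Emit:
arm_command:
  deltas:
    - [0,0,0,0]
    - [0,0,0,0]
    - [0,0,0,0]
    - [0,0,0,0]
    - [0,0,0,0]

```text
time: 11.0
tool_pos: [688.2, 117.9, 263.8]
tcp_rot: [-1.571, -0.0, 0.527]
contact_force: [0.8, -0.4, -0.1]
grip_width: 0.1
```

Run:
```python
from fit import *
t2=vision.capture("top")
f=lambda i:cv2.resize(i[:,:,::-1],(600,600),interpolation=cv2.INTER_CUBIC)
cv2.imwrite("pics/c6.png",f(t["img"][150:250,115:215]))
for d in vision.regions_of(s,"release")[:2]:
    ys,xs=np.nonzero(d["mask"]); b=cv2.boxPoints(cv2.minAreaRect(np.c_[xs,ys].astype(np.float32)))
    print(d["confidence"],[inv(s,c,168).tolist() for c in b])
old=cv2.imread("pics/c5.png")[:,400:].astype(int); new=cv2.resize(t["img"][130:290,105:265,::-1],(400,400),interpolation=cv2.INTER_CUBIC).astype(int)
print("max change over left chute",np.abs(old-new)[170:330,45:150].max())
```

```text
0.86 [[38.5, -42.9], [11.7, -40.9], [19.8, 101.9], [43.7, 100.2]]
max change over left chute 8
```

View pics/c6.png

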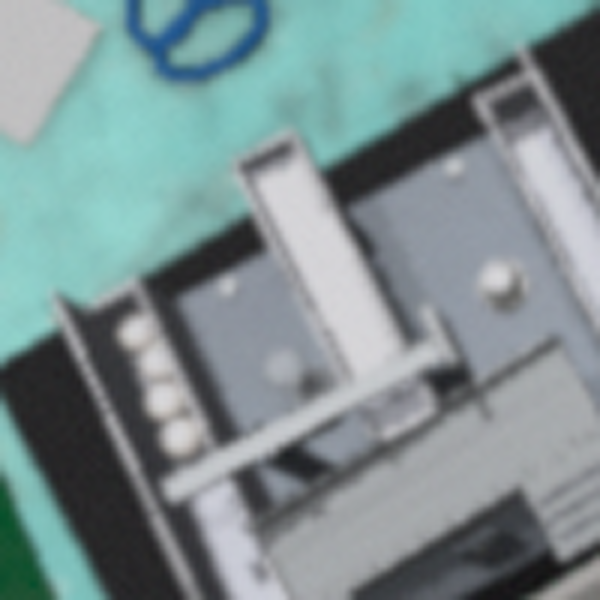

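The picture shows four beads at rest at the low end of the left chute, at (135,332), (155,362), (165,400) and (180,437). The bar has shifted about 32–37 mm, which matches fully open.

```bash
python3 -c "
from plant import job; print(job.close_job())"
```

```text
the job is handed in; nothing more can be done
None
```

The feeder is switched to its left chute. All four beads have run down it and lie at rest at its low end. I handed the job in at about 11 s of the 42 s allowed.

- **Gate:** it started tipped to the right. I pressed the raised left pad down with the closed fingertips until the gate rocked over. A picture before the release showed the left pad low, where the model puts it at the stop, and the right pad raised.
- **Release slide:** I then pushed the plate sideways until it hit its stop, with the force rising from about 2 N to 16 N. The images put the travel at about 32–37 mm against the nominal 34 mm.
- **Last checks:** the lane was empty. The left chute did not change between two pictures over a second apart. The insert and plug on the base plate looked undisturbed. The arm was clear of everything, with no contact force.
- **Disagreement:** the bead network found no beads reliably at the end, with confidence of 0.3 or less. The bead positions come from my reading of the pictures.

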